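Start and screw home the stopper of a document tube

ROBOT

A 6-joint arm with a two-finger parallel gripper is mounted at the origin on the work surface. World frame = base frame: x ahead of the robot, y to its left, z up, the work surface at z = 0. Lengths are in m, angles in rad, forces in N, time in s.
With the tool pointing down it reaches from about 0.35 to 0.925 m from the base axis. Payload 6.4 kg.
Tool frame: the origin (TCP) lies at the very end of the fingers, on their centre line; the grasp point (between the pads) lies 19 mm behind it; z points along the fingers, x is the direction in which the jaws open and shut, and the axes are right-handed (so a half turn about z gives the same grasp; the last joint's range is limited). The gripper opens to 94 mm and grips with 3 to 60 N. Pads are 16 mm wide; open, the fingers measure 119 mm over their backs; the gripper's body (75 mm by 177 mm) begins 78 mm behind the grasp point.
Start: joints at [0.928, 0.245, 1.558, -0, 1.339, -0.174], TCP at [0.294, 0.58, 0.205] pointing down, gripper open.
Joint ranges: [-3.13, 3.13], [-1.02, 2.26], [0.13, 2.54], [-0.95, 4.09], [0.21, 2.88], [-2.74, 2.74]. Speed limits (rad/s): [2.57, 2.57, 3.14, 3.14, 3.14, 3.14].

INTERFACE

Orientations are given as a 3x3 rotation matrix whose columns are the frame's x, y, z axes.
In Python, from workcell import robot gives the robot as it stands. The module is installed in compiled form; this text tells all that it offers.
- The arm moves only by the shell command python3 -m pendant 'ROWS' [OPENING] [FORCE]. ROWS is text: rows parted by semicolons, each of 6 numbers parted by spaces: the shift along the tool's x, y, z in units of 30 mm (1.0 is 30 mm), then the turn, a rotation vector about the tool's x, y, z in rad. In form: dx dy dz rx ry rz; .... A call has exactly 8 rows; each row shifts and turns the commanded pose from where the row before left it, along the tool's axes as they then stand; what a row does not reach is not made up. A row lasts 1/10 s, in which the tool goes at most 50 mm and 8.59 degrees, less where a joint would pass 70% of its speed; a pose out of reach is approached as far as the arm can. A call is refused whole if a number of a shift passes 1 or a number of a turn 0.15, either way. A call with a gripper value outside its range is refused whole. OPENING is the opening, from 0 (shut) to 1 (fully open), set as the call begins (- or left out, the last holds). The fingers move at their own pace and stop on an object; FORCE is the grip in N (left out, the last holds). Time passes only in rows, so rows that do not move let the fingers close, or fill a call up. It gives the time, the measured TCP pose, the force and the opening at its end, in the units of the state.
- robot.read_state(): the state, without advancing time (a new reading comes with each control period).
- robot.grab_frame(name): name is "scene" or "top" or "wrist"; returns (picture, depth): 480x640x3 uint8, blue, green, red; 480x640 float32, m along the optical axis (not along the pixel's ray), 0 where there is no reading.
- robot.get_calibration(name): a dict with "fx", "fy", "cx", "cy" (pixels), "eye" and "rotation" of the camera in the world. Camera axes: x right, y up, looking along -z (the intrinsics and any distortion apply to the point x, -y, -z); pixel columns grow to the right and rows downward; lengths in m; the calibration is good to about 2 mm. The wrist camera is an equidistant fisheye: a pixel r from the principal point sees the ray r / f radians off the axis. A picture is of the moment at which its call begins: read the wrist's pose just before it. get_calibration takes no time and is no camera call; for the wrist camera it gives the pose at the moment of the call.
- robot.sign_off(): hands the job in, once; it reports no verdict.
Trained networks look in the newest picture that a camera, given by its name, has taken for a name from the list of things; names that differ only in an ending like _2 or _b are one class to them, and where a whole thing is asked for, a point or a joint stands for the part that bears it (a point fixed in the world has none). Each returns a list of dicts, best first, with "confidence" (0 to 1); they miss things now and then, are a little off and sometimes report something else, mostly with a low value. They report only what shows in the picture. A call takes as long as a camera call.
- robot.regions_of(query, camera): "pixels" (480x640 bool, what is visible of it) and "position" ([column, row] in pixels, amid what is visible of it).
The state is a dict: "t": time; "joints": joint angles; "qvel": joint speeds; "joint_torque": joint torques, N m; "eef_pos": TCP position; "tcp_rot": TCP orientation; "ft_force": force on the tool from outside, world axes, zero at the start; "wrist_torque": the same for the moment, N m; "width": opening from 0.0 (shut) to 1.0 (fully open).
Only numpy, scipy, OpenCV 4.12 (cv2) and the standard library are available. Lean on these libraries where they do the work, as an engineer would, in place of code of your own. Each camera call takes 0.05 s, during which the arm holds its last target.

TASK

A rolled plan is back in its document tube in the rack on the archive desk: close the open tube with the orange screw stopper. Set the stopper upright in the mouth and, pressing only lightly, turn it backward (anticlockwise from above) until you feel its thread ride up and drop off the start of the tube's thread; only then screw it forward (clockwise) without forcing or cross-threading it until its flange sits on the rim all round. Leave the stopper standing free and the things on the desk where they are.

Things in the scene. Friction and masses are not known exactly. Their poses are not given: they have to be found in the camera images.
- stopper_grip (a point): Orange plastic screw stopper (70 g, loose, starts standing upright on its nose on the desk): centre of its grip bar, 46 mm long (this point's x axis), 14 mm wide (y), 28 mm high (z). The bar stands across the top of a round flange, 62 mm diameter, 5 mm thick; the flange's top face is 14 mm below this point.
- stopper_seat (a point): Centre of the underside of the stopper's flange, 19 mm straight below the centre of the grip bar; same axes. It meets the tube's mouth point when the stopper is fully home.
- stopper: The stopper's nose, below the flange: 41 mm diameter, 26 mm long, tapered to 34 mm over the last 5 mm; origin at the centre of its flat end. Two opposite right-hand thread ridges, 3 mm thick, reach out to 48 mm diameter; their lower ends lie 19 mm below the flange's underside. Where they start round the stopper is not told: find it by feel.
- tube_mouth (a point): Open document tube, white plastic: centre of its rim, z up along the tube (yaw is of no use). 65 mm outside diameter, 51 mm bore, mouth flared to 57 mm over the top 3.5 mm; the rim is 227 mm above the desk. The tube stands upright, held fast, in any one of three places of a grey steel rack fixed to the desk; its closed neighbours, 105 mm apart, are shorter by 30 mm or more.
- tube: The same tube and its thread; origin at its foot, 215 mm below the rim. Right-hand, two starts, 15 mm lead per turn, 1.5 mm play up and down. Resting on top of the thread, the flange stands 7.5 to 15 mm above the rim; turned backward it climbs and within half a turn drops 7.5 mm off the starts; from there about 2.7 rad forward (clockwise) seat it; past 3.7 rad it jams tight. Low friction.
- loupe: Bystander: black standing magnifier, a ring of 44 mm diameter and 30 mm height; origin at its underside.
- stamp: Bystander: wooden hand stamp, foot 60 x 28 mm, 68 mm high; origin at its underside.
- clip_tin: Bystander: round steel paper-clip tin with a green lid, 77 mm diameter, 28 mm high; origin at its underside.

How it is judged:
By the outcome, as a careful person would: the job done as asked, in the order asked, and still so for the second after the job is handed in, with the robot touching nothing.
It also fails if it takes over 72 s, if anything falls off the work surface, if the arm or the gripper's body presses on something with over 40 N, if the wrist force passes 120 N, or if a joint passes its speed limit or range.

## Working session

There is one attempt and no reset: what is moved stays moved. The work goes in short steps, Python scripts to look and compute and a shell command to move; the robot and the scene stay as the last step left them, time stands still between calls to the robot, and variables do not carry over. Pictures are saved under pics/ and viewed, and the job is handed in when it is done.

```bash
mkdir -p pics; ls
python3 - <<'E'
from workcell import robot
import cv2,numpy as np
for n in ("scene","top","wrist"):
    p,d=robot.grab_frame(n); cv2.imwrite(f"pics/{n}0.png",p); np.save(f"pics/{n}0.npy",d)
    c=robot.get_calibration(n); print(n,c)
s=robot.read_state(); print({k:np.round(v,3) for k,v in s.items()})
E
```

```text
pics
scene {'fx': 492.1546835895426, 'fy': 492.1546835895426, 'cx': 320.2222460271162, 'cy': 239.69485029234818, 'eye': array([0.86507239, 0.41425192, 0.96453383]), 'rotation': array([[-0.83121685, -0.43790962,  0.3425109 ],
       [ 0.55588467, -0.66398179,  0.5001204 ],
       [ 0.00841347,  0.60610507,  0.79534009]])}
top {'fx': 613.361667818442, 'fy': 613.361667818442, 'cx': 320.4634696161501, 'cy': 235.6450878768212, 'eye': array([ 0.32631691, -0.095016  ,  1.17349315]), 'rotation': array([[ 0.01141598,  0.98464534, -0.1741931 ],
       [-0.99980723,  0.00845697, -0.01771981],
       [-0.01597458,  0.17436181,  0.98455207]])}
wrist {'fx': 371.64829954431775, 'fy': 371.64829954431775, 'cx': 325.2220215512775, 'cy': 243.74500365579522, 'eye': array([0.23269269, 0.61054809, 0.3851086 ]), 'rotation': array([[ 0.45268992, -0.86652588, -0.21024921],
       [ 0.89166738,  0.43964476,  0.10789707],
       [-0.00106064, -0.23631628,  0.97167561]])}
{'t': np.float64(0.15), 'joints': array([ 0.928,  0.246,  1.559,  0.   ,  1.339, -0.174]), 'qvel': array([ 0.001, -0.002, -0.005, -0.001,  0.   ,  0.   ]), 'joint_torque': array([ 0.0000e+00, -4.1627e+01, -3.1498e+01,  6.8000e-02,  3.2000e-02,
       -0.0000e+00]), 'eef_pos': array([0.293, 0.58 , 0.205]), 'tcp_rot': array([[ 0.452,  0.892, -0.001],
       [ 0.892, -0.452, -0.001],
       [-0.001, -0.   , -1.   ]]), 'ft_force': array([0.3  , 0.439, 0.27 ]), 'wrist_torque': array([ 0.015, -0.025,  0.012]), 'width': np.float64(0.999)}
```

View pics/scene0.png

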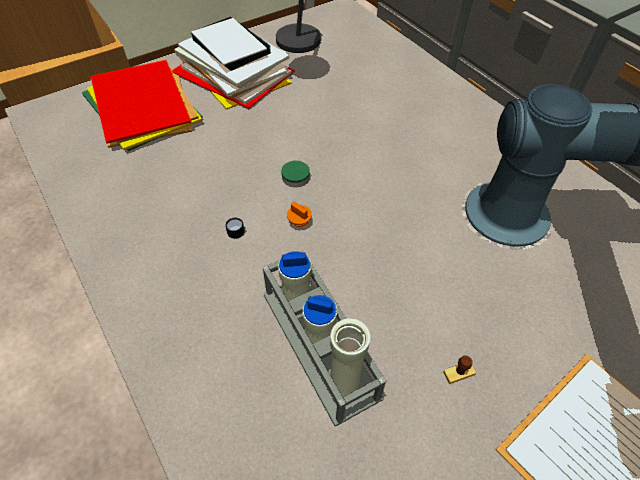

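View pics/top0.png

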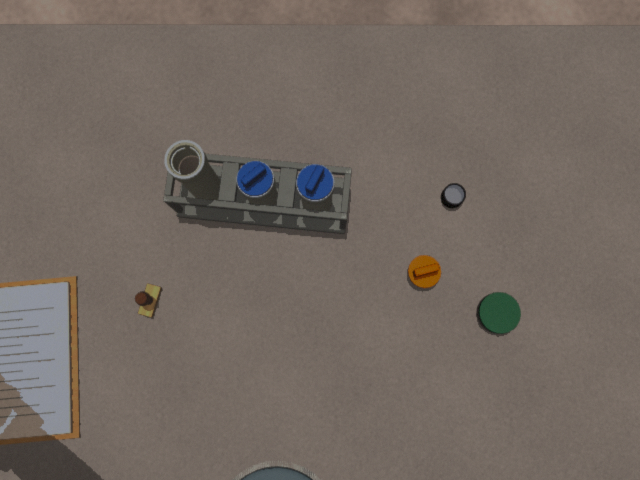

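View pics/wrist0.png

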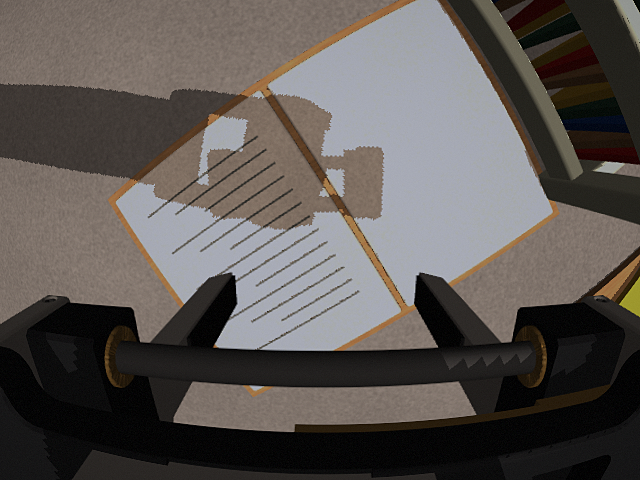

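The tube stands with its open mouth at top (186,160) / scene (350,338). The stopper is at top (425,272) / scene (299,214). Two closed blue-capped tubes sit between them in the rack. Next I'll measure both from the two views.

```bash
cat > h.py <<'E'
import numpy as np,cv2
from workcell import robot
def cloud(n,d,c=None):
    c=c or robot.get_calibration(n)
    v,u=np.mgrid[0:480,0:640]
    x=(u-c['cx'])/c['fx'];y=(v-c['cy'])/c['fy']
    if n=='wrist':
        r=np.hypot(x,y);k=np.where(r>1e-6,np.tan(np.minimum(r,1.4))/np.maximum(r,1e-6),1);x=x*k;y=y*k
    P=np.stack([x*d,-y*d,-d],-1)
    return P@c['rotation'].T+c['eye']
def ray(n,u,v):
    c=robot.get_calibration(n);r=c['rotation']@np.array([(u-c['cx'])/c['fx'],-(v-c['cy'])/c['fy'],-1]);return c['eye'],r/np.linalg.norm(r)
def tri(a,b):
    (o1,d1),(o2,d2)=a,b
    t=np.linalg.lstsq(np.stack([d1,-d2],1),o2-o1,rcond=None)[0]
    p,q=o1+t[0]*d1,o2+t[1]*d2
    return (p+q)/2,np.linalg.norm(p-q)
def circ(P):
    x,y=P[:,0],P[:,1];s=np.linalg.lstsq(np.c_[2*x,2*y,np.ones(len(x))],x*x+y*y,rcond=None)[0]
    return s[0],s[1],np.sqrt(s[2]+s[0]**2+s[1]**2)
E
python3 - <<'E'
from h import *
R={}
for n in ("scene","top"):
    p=cv2.imread(f"pics/{n}0.png");d=np.load(f"pics/{n}0.npy");P=cloud(n,d)
    hsv=cv2.cvtColor(p,cv2.COLOR_BGR2HSV)
    m=(hsv[...,0]>5)&(hsv[...,0]<18)&(hsv[...,1]>200)&(hsv[...,2]>90)
    u0,v0={'scene':(299,214),'top':(425,272)}[n]
    v,u=np.mgrid[0:480,0:640];w=(abs(u-u0)<30)&(abs(v-v0)<30)
    m&=w&(d>0)
    Q=P[m];print(n,'stopper n',m.sum(),'z pct',np.percentile(Q[:,2],[1,10,30,50,70,90,99]).round(4))
    zt=np.percentile(Q[:,2],98); B=Q[Q[:,2]>zt-.006]
    mu=B.mean(0);e,V=np.linalg.eigh(np.cov(B[:,:2].T));print(' bar top',mu.round(4),'yaw',np.degrees(np.arctan2(V[1,1],V[0,1])),'sd',np.sqrt(e).round(4),len(B))
    F=Q[(Q[:,2]<zt-.02)&(Q[:,2]>zt-.034)];print(' flange centroid',F.mean(0).round(4))
    mt=(P[...,2]>.217)&(P[...,2]<.24)&(d>0);u1,v1={'scene':(350,338),'top':(186,160)}[n]
    mt&=(abs(u-u1)<40)&(abs(v-v1)<40)
    T=P[mt];c=circ(T);print(' tube n',len(T),'z',np.percentile(T[:,2],[5,50,95]).round(4),'circ',np.round(c,4))
    # ellipse of outer contour
    k=mt.astype(np.uint8);cs,_=cv2.findContours(k,cv2.RETR_EXTERNAL,cv2.CHAIN_APPROX_NONE);cc=max(cs,key=len);e=cv2.fitEllipse(cc);print(' ell',e);R[n]=e[0]
    for q in ('tube','stopper','tube_mouth'):
        try:
            for r in robot.regions_of(q,n)[:2]:print(' ',q,r['confidence'],r['position'],r['pixels'].sum())
        except Exception as ex:print(q,ex)
print(tri(ray('scene',*R['scene']),ray('top',*R['top'])))
E
```

```text
scene stopper n 408 z pct [0.0055 0.0276 0.0303 0.0323 0.0441 0.0585 0.0614]
 bar top [ 0.4627 -0.267   0.0584] yaw 106.9718867446284 sd [0.0041 0.0129] 80
 flange centroid [ 0.4686 -0.2628  0.0314]
 tube n 652 z [0.2182 0.2253 0.2284] circ [0.6174 0.1433 0.0287]
 ell ((350.07916259765625, 337.2218933105469), (37.66426467895508, 39.1162223815918), 111.62252044677734)
  tube 0.58 [349.8, 353.0] 2363
  stopper 0.68 [297.1, 214.8] 441
  tube_mouth 0.67 [349.5, 352.0] 2273
top stopper n 525 z pct [0.0261 0.0287 0.0309 0.0327 0.0553 0.0599 0.0627]
 bar top [ 0.4635 -0.27    0.0593] yaw 104.51902062449876 sd [0.004  0.0128] 149
 flange centroid [ 0.4622 -0.2672  0.0316]
 tube n 708 z [0.2182 0.2254 0.2294] circ [0.6163 0.142  0.0287]
 ell ((184.6523895263672, 159.7140655517578), (39.56241226196289, 40.58462142944336), 103.24156188964844)
  tube 0.55 [194.2, 166.8] 2158
  stopper 0.89 [422.5, 270.9] 797
  stopper 0.59 [147.5, 298.2] 571
  tube_mouth 0.82 [193.4, 171.9] 2198
(array([0.61704153, 0.14289933, 0.22316863]), np.float64(0.00013885190048935683))
```

```bash
python3 -m pendant '-0.945 0.742 0 0 0 0;-0.945 0.742 0 0 0 0;-0.945 0.742 0 0 0 0;-0.945 0.742 0 0 0 0;-0.945 0.742 0 0 0 0;-0.945 0.742 0 0 0 0;-0.945 0.742 0 0 0 0;-0.945 0.742 0 0 0 0' 1 && python3 -m pendant '-0.945 0.742 0 0 0 0;-0.945 0.742 0 0 0 0;-0.945 0.742 0 0 0 0;-0.945 0.742 0 0 0 0;-0.945 0.742 0 0 0 0;-0.945 0.742 0 0 0 0;-0.945 0.742 0 0 0 0;-0.945 0.742 0 0 0 0'
```

```text
t: 1.25
eef_pos: [0.3501, 0.2958, 0.2056]
tcp_rot: [[0.451, 0.892, 0.001], [0.892, -0.451, 0.0], [0.0, 0.0, -1.0]]
ft_force: [0.2, 0.0, 0.2]
width: 1.005
t: 2.05
eef_pos: [0.4066, 0.0128, 0.2058]
tcp_rot: [[0.452, 0.892, 0.001], [0.892, -0.452, -0.0], [0.0, 0.001, -1.0]]
ft_force: [0.2, 0.5, 0.1]
width: 0.995
```

```bash
python3 -m pendant '-0.945 0.742 0 0 0 0;-0.945 0.742 0 0 0 0;-0.945 0.742 0 0 0 0;-0.945 0.742 0 0 0 0;-0.945 0.742 0 0 0 0;-0.945 0.742 0 0 0 0;-0.945 0.742 0 0 0 0;-0.945 0.742 0 0 0 0' && python3 -m pendant '0 0 0 0 0 0.139;0 0 0 0 0 0.139;0 0 0 0 0 0.139;0 0 0 0 0 0.139;0 0 0 0 0 0.139;0 0 0 0 0 0.137;0 0 0 0 0 0;0 0 0 0 0 0'
python3 - <<'E'
from h import *
c=robot.get_calibration('wrist')
p,d=robot.grab_frame('wrist');cv2.imwrite('pics/w1.png',p)
P=cloud('wrist',d,c)
hsv=cv2.cvtColor(p,cv2.COLOR_BGR2HSV)
m=(hsv[...,0]>5)&(hsv[...,0]<18)&(hsv[...,1]>200)&(hsv[...,2]>90)&(d>0)
Q=P[m];Q=Q[np.hypot(Q[:,0]-.463,Q[:,1]+.268)<.06]
print(len(Q),np.percentile(Q[:,2],[1,10,50,90,99]).round(4))
zt=np.percentile(Q[:,2],97);B=Q[Q[:,2]>zt-.006];e,V=np.linalg.eigh(np.cov(B[:,:2].T))
mm=B[:,:2]@V; print('bar',B.mean(0).round(4),'mid', (V@((mm.max(0)+mm.min(0))/2)).round(4),'ext',np.ptp(mm,0).round(4),np.degrees(np.arctan2(V[1,1],V[0,1])))
F=Q[Q[:,2]<.036];print('fl',F.mean(0).round(4),np.ptp(F,0))
s=robot.read_state();print(s['eef_pos'].round(4),s['joints'].round(3))
E
```

```text
t: 2.85
eef_pos: [0.463, -0.2701, 0.2056]
tcp_rot: [[0.452, 0.892, 0.0], [0.892, -0.452, -0.0], [0.0, 0.0, -1.0]]
ft_force: [0.1, 0.3, -0.8]
width: 1.005
t: 3.65
eef_pos: [0.4629, -0.2685, 0.2055]
tcp_rot: [[0.963, 0.269, 0.0], [0.269, -0.963, -0.0], [0.0, 0.0, -1.0]]
ft_force: [-0.5, -0.1, 0.5]
width: 1.0
2533 [0.0306 0.0313 0.0324 0.0597 0.0611]
bar [ 0.4637 -0.2711  0.0597] mid [ 0.4633 -0.2692] ext [0.0144 0.0445] 106.68190780047941
fl [ 0.4632 -0.2665  0.0322] [0.06047155 0.06013133 0.0332742 ]
[ 0.4629 -0.2685  0.2055] [-0.738 -0.025  1.851 -0.     1.316 -1.01 ]
```

View pics/w1.png

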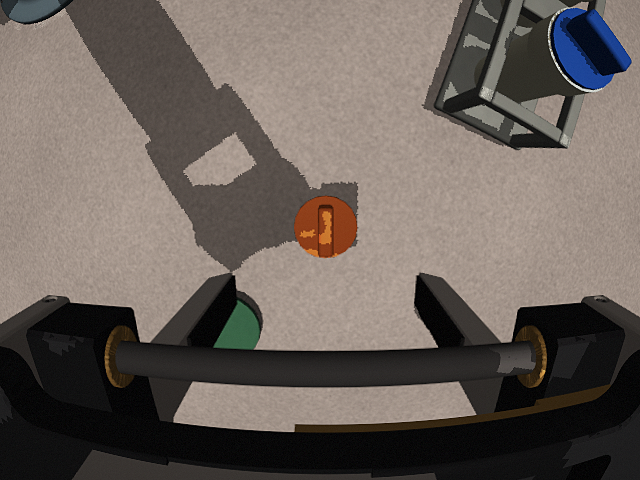

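The stopper is at (326,226) in the wrist view, with its bar in line with the jaw gap. Going down.

```bash
python3 -m pendant '0 0.01 0.9 0 0 0;0 0.01 0.9 0 0 0;0 0 0.9 0 0 0;0 0 0.9 0 0 0;0 0 0.9 0 0 0;0 0 0.7 0 0 0;0 0 0.3 0 0 0;0 0 0.2 0 0 0' 0.5 && python3 -m pendant '0 0 0 0 0 0;0 0 0 0 0 0;0 0 0 0 0 0;0 0 0 0 0 0;0 0 0 0 0 0;0 0 0 0 0 0;0 0 0 0 0 0;0 0 0 0 0 0' 0 25
```

```text
t: 4.5
eef_pos: [0.4629, -0.269, 0.034]
tcp_rot: [[0.964, 0.268, -0.0], [0.268, -0.964, 0.0], [-0.0, -0.001, -1.0]]
ft_force: [0.3, 0.3, 0.9]
width: 0.503
t: 5.3
eef_pos: [0.4634, -0.2694, 0.0351]
tcp_rot: [[0.964, 0.267, 0.001], [0.267, -0.964, -0.001], [0.0, 0.001, -1.0]]
ft_force: [-1.7, 1.9, 6.1]
width: 0.146
```

```bash
python3 -m pendant '0 0 -0.3 0 0 0;0 0 -1 0 0 0;0 0 -1 0 0 0;0 0 -1 0 0 0;0 0 -1 0 0 0;0 0 -1 0 0 0;0 0 -1 0 0 0;0 0 -1 0 0 0' && python3 -m pendant '0 0 -0.6 0 0 0;0 0 -0.6 0 0 0;0 0 0 0 0 0;0 0 0 0 0 0;0 0 0 0 0 0;0 0 0 0 0 0;0 0 0 0 0 0;0 0 0 0 0 0'
python3 - <<'E'
from h import *
s=robot.read_state();print(s['ft_force'],s['wrist_torque'])
for n in ('wrist','scene','top'):
    c=robot.get_calibration(n)
    p,d=robot.grab_frame(n);cv2.imwrite(f'pics/{n}2.png',p)
    P=cloud(n,d,c)
    hsv=cv2.cvtColor(p,cv2.COLOR_BGR2HSV)
    m=(hsv[...,0]>4)&(hsv[...,0]<18)&(hsv[...,1]>180)&(hsv[...,2]>60)&(d>0)
    Q=P[m];Q=Q[(np.hypot(Q[:,0]-.463,Q[:,1]+.268)<.06)&(Q[:,2]>.2)]
    print(n,len(Q),np.percentile(Q,[1,10,50,90,99],axis=0).round(4))
print(robot.read_state()['eef_pos'])
E
```

```text
t: 6.1
eef_pos: [0.4626, -0.2686, 0.2544]
tcp_rot: [[0.964, 0.267, -0.001], [0.267, -0.964, 0.001], [-0.0, -0.001, -1.0]]
ft_force: [-0.1, 0.5, -0.7]
width: 0.148
t: 6.9
eef_pos: [0.4629, -0.2689, 0.2889]
tcp_rot: [[0.964, 0.267, -0.001], [0.267, -0.964, 0.001], [-0.001, -0.001, -1.0]]
ft_force: [0.6, -0.6, 0.0]
width: 0.147
[ 0.57840244 -0.62538176  0.01520199] [-0.05361467  0.06542167  0.01148361]
wrist 6857 [[ 0.434  -0.2892  0.2845]
 [ 0.4397 -0.2799  0.2855]
 [ 0.4609 -0.2575  0.2868]
 [ 0.4797 -0.2451  0.3142]
 [ 0.4913 -0.2396  0.3152]]
scene 477 [[ 0.4353 -0.2919  0.2591]
 [ 0.4504 -0.2752  0.2661]
 [ 0.4669 -0.2532  0.2851]
 [ 0.4846 -0.2446  0.3096]
 [ 0.4909 -0.2388  0.3147]]
top 46 [[ 0.4563 -0.269   0.2817]
 [ 0.4638 -0.2583  0.2836]
 [ 0.4773 -0.2532  0.2855]
 [ 0.483  -0.247   0.3132]
 [ 0.4854 -0.2331  0.3967]]
[ 0.46302372 -0.26903745  0.28933201]
```

View pics/wrist2.png

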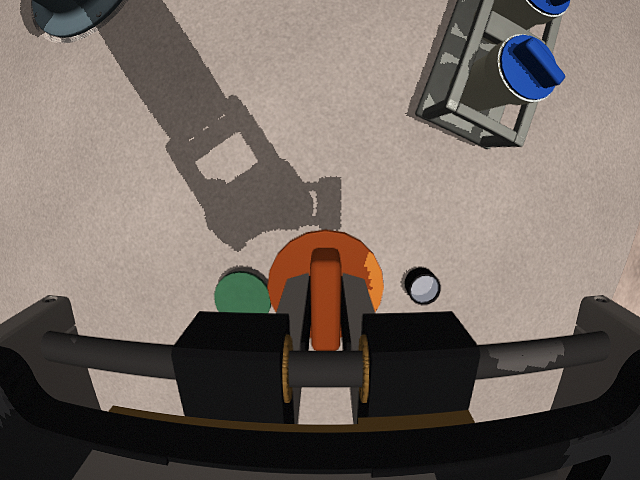

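View pics/scene2.png

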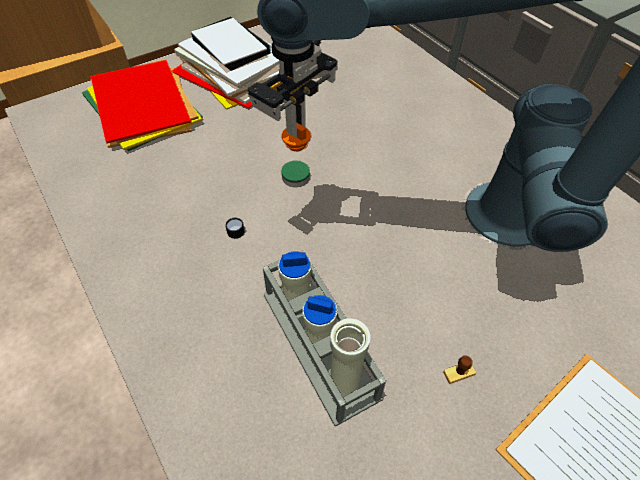

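```bash
python3 -m pendant '0.7 -0.65 0 0 0 0;0.7 -0.65 0 0 0 0;0.7 -0.65 0 0 0 0;0.7 -0.65 0 0 0 0;0.7 -0.65 0 0 0 0;0.7 -0.65 0 0 0 0;0.7 -0.65 0 0 0 0;0.7 -0.65 0 0 0 0' && python3 -m pendant '0.7 -0.65 0 0 0 0;0.7 -0.65 0 0 0 0;0.7 -0.65 0 0 0 0;0.7 -0.65 0 0 0 0;0.21 -0.2 0 0 0 0;0 0 0 0 0 0;0 0 0 0 0 0;0 0 0 0 0 0'
cat > tube.py <<'E'
from h import *
import sys
c=robot.get_calibration('wrist')
p,d=robot.grab_frame('wrist');cv2.imwrite(f'pics/{sys.argv[1]}.png',p)
P=cloud('wrist',d,c)
m=(d>0)&(P[...,2]>.215)&(P[...,2]<.235)&(np.hypot(P[...,0]-.6168,P[...,1]-.1428)<.045)
T=P[m];print(len(T),np.percentile(T[:,2],[5,50,95]).round(4))
# sub-band near the rim: outer edge by convex hull & circle fit
hull=cv2.convexHull(T[:,:2].astype(np.float32))[:,0];print('hull circ',np.round(circ(hull),4),cv2.minEnclosingCircle(T[:,:2].astype(np.float32)))
print('all circ',np.round(circ(T),4))
# inner: angle-wise robust mid radius
k=m.astype(np.uint8)*255;cv2.imwrite(f'pics/{sys.argv[1]}m.png',k)
g=p[...].astype(int).min(2)
s=robot.read_state();print(s['eef_pos'].round(4),s['joints'].round(3),s['ft_force'].round(2))
E
python3 tube.py w3
```

```text
t: 7.85
eef_pos: [0.5839, -0.0728, 0.2895]
tcp_rot: [[0.964, 0.267, 0.0], [0.267, -0.964, -0.0], [0.0, 0.0, -1.0]]
ft_force: [0.6, -0.3, -1.0]
width: 0.146
t: 8.65
eef_pos: [0.6476, 0.0301, 0.2895]
tcp_rot: [[0.964, 0.266, -0.0], [0.266, -0.964, -0.0], [-0.0, 0.0, -1.0]]
ft_force: [0.0, -0.4, -1.7]
width: 0.151
4221 [0.2173 0.2271 0.2291]
hull circ [0.6178 0.1424 0.0324] ((0.6178438067436218, 0.14247825741767883), 0.0327826626598835)
all circ [0.6179 0.1419 0.0277]
[0.6476 0.0301 0.2896] [-0.128  0.186  1.473 -0.     1.482 -0.397] [-0.57 -0.06 -1.17]
```

View pics/w3.png

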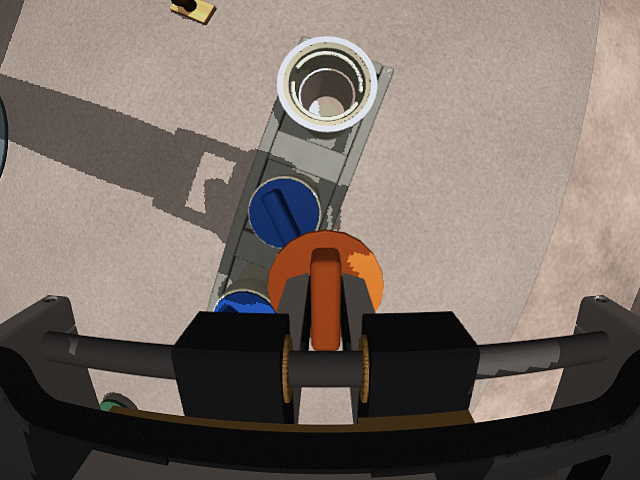

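```bash
python3 -m pendant '0.03 -0.65 0 0 0 0;0 -0.65 0 0 0 0;0 -0.65 0 0 0 0;0 -0.65 0 0 0 0;0 -0.65 0 0 0 0;0 -0.64 0 0 0 0;0 0 0 0 0 0.1;0 0 0 0 0 0.1' && python3 -m pendant '0 0 0.2 0 0 0;0 0 0.2 0 0 0;0 0 0.2 0 0 0;0 0 0.1 0 0 0;0 0 0 0 0 0;0 0 0 0 0 0;0 0 0 0 0 0;0 0 0 0 0 0'
python3 - <<'E'
from h import *
s=robot.read_state();print(s['eef_pos'].round(4),s['joints'].round(3),s['ft_force'].round(2),s['wrist_torque'].round(3))
for n in ('scene','top'):
    p,d=robot.grab_frame(n);cv2.imwrite(f'pics/{n}4.png',cv2.resize(p[80:400,150:550] if n=='scene' else p[40:300,80:400],None,fx=2 if n=='top' else 1.8,fy=2 if n=='top' else 1.8))
E
```

```text
t: 9.5
eef_pos: [0.6171, 0.1458, 0.2896]
tcp_rot: [[0.998, 0.068, 0.0], [0.068, -0.998, 0.0], [0.0, -0.0, -1.0]]
ft_force: [0.4, 0.1, -0.2]
width: 0.144
t: 10.3
eef_pos: [0.6179, 0.1438, 0.2688]
tcp_rot: [[0.998, 0.07, 0.001], [0.07, -0.998, 0.0], [0.001, 0.0, -1.0]]
ft_force: [-0.0, 0.1, -1.2]
width: 0.15
[0.6179 0.1438 0.2688] [ 0.05   0.164  1.536  0.     1.441 -0.02 ] [-0.01  0.06 -1.2 ] [-0.049  0.085  0.015]
```

View pics/scene4.png

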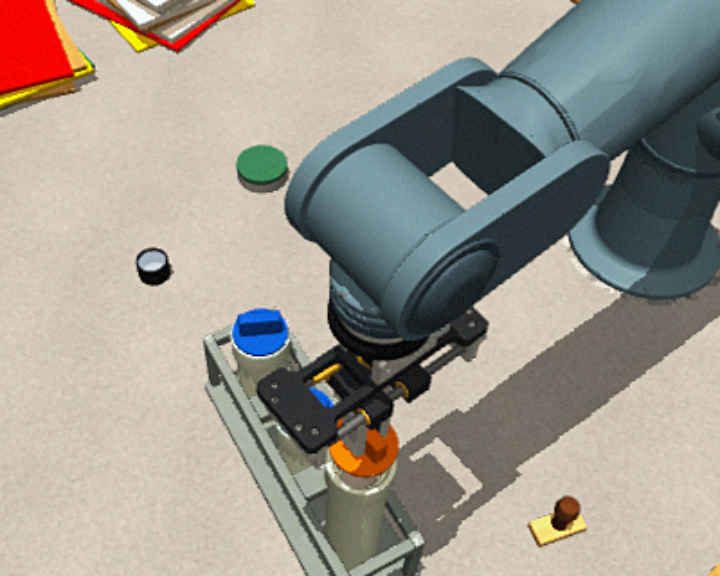

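```bash
python3 -m pendant '0 0.015 0.1 0 0 0;0 0 0.1 0 0 0;0 0 0.1 0 0 0;0 0 0.1 0 0 0;0 0 0.05 0 0 0;0 0 0.03 0 0 0;0 0 0 0 0 0;0 0 0 0 0 0' && python3 -m pendant '0 0 0.025 0 0 0;0 0 0.025 0 0 0;0 0 0.025 0 0 0;0 0 0.025 0 0 0;0 0 0 0 0 0;0 0 0 0 0 0;0 0 0 0 0 0;0 0 0 0 0 0'
```

```text
t: 11.2
eef_pos: [0.6178, 0.1434, 0.2542]
tcp_rot: [[0.998, 0.07, 0.0], [0.07, -0.998, 0.0], [0.0, -0.0, -1.0]]
ft_force: [-0.7, -0.4, -0.1]
width: 0.147
t: 12.0
eef_pos: [0.6178, 0.1434, 0.2511]
tcp_rot: [[0.998, 0.07, 0.0], [0.07, -0.998, 0.0], [0.0, -0.0, -1.0]]
ft_force: [-0.9, -0.4, -0.4]
width: 0.145
```

```bash
python3 -m pendant '0 0 0.02 0 0 0;0 0 0.02 0 0 0;0 0 0.02 0 0 0;0 0 0.02 0 0 0;0 0 0 0 0 0;0 0 0 0 0 0;0 0 0 0 0 0;0 0 0 0 0 0'
```

```text
t: 12.8
eef_pos: [0.6178, 0.1434, 0.2487]
tcp_rot: [[0.998, 0.07, 0.0], [0.07, -0.998, -0.0], [0.0, 0.0, -1.0]]
ft_force: [-0.1, 0.6, -0.6]
width: 0.148
```

```bash
python3 -m pendant '0 0 0.02 0 0 0;0 0 0.02 0 0 0;0 0 0.02 0 0 0;0 0 0 0 0 0;0 0 0 0 0 0;0 0 0 0 0 0;0 0 0 0 0 0;0 0 0 0 0 0'
```

```text
t: 13.6
eef_pos: [0.618, 0.1434, 0.2481]
tcp_rot: [[0.998, 0.07, 0.001], [0.07, -0.998, 0.0], [0.001, -0.0, -1.0]]
ft_force: [-2.3, -0.7, 5.6]
width: 0.149
```

```bash
python3 -m pendant '0 0 -0.008 0 0 -0.1;0 0 -0.008 0 0 -0.1;0 0 -0.008 0 0 -0.1;0 0 -0.008 0 0 -0.1;0 0 -0.008 0 0 -0.1;0 0 -0.008 0 0 -0.1;0 0 0 0 0 0;0 0 0 0 0 0'; python3 -c "
from h import *
s=robot.read_state();print(s['ft_force'].round(2),s['wrist_torque'].round(3),s['joints'][5])"
```

```text
t: 14.4
eef_pos: [0.6186, 0.1434, 0.2495]
tcp_rot: [[0.785, 0.619, 0.003], [0.619, -0.785, 0.0], [0.002, 0.002, -1.0]]
ft_force: [0.2, -0.6, 4.7]
width: 0.148
[ 0.24 -0.65  4.74] [-0.15  -0.038 -0.022] -0.6180313771889739
```

```bash
python3 -m pendant '0 0 -0.008 0 0 -0.1;0 0 -0.008 0 0 -0.1;0 0 -0.008 0 0 -0.1;0 0 -0.008 0 0 -0.1;0 0 0 0 0 0;0 0 0 0 0 0;0 0 0 0 0 0;0 0 0 0 0 0'; python3 -c "
from h import *
s=robot.read_state();print(s['ft_force'].round(2),s['wrist_torque'].round(3),s['joints'][5])"
```

```text
t: 15.2
eef_pos: [0.6185, 0.1435, 0.25]
tcp_rot: [[0.482, 0.876, 0.002], [0.876, -0.482, 0.0], [0.001, 0.002, -1.0]]
ft_force: [2.3, -0.6, 4.7]
width: 0.147
[ 2.25 -0.59  4.73] [-0.029 -0.566  0.015] -1.018585344017411
```

```bash
python3 -m pendant '0 0 -0.006 0 0 -0.1;0 0 -0.006 0 0 -0.1;0 0 0 0 0 0;0 0 0 0 0 0;0 0 0 0 0 0;0 0 0 0 0 0;0 0 0 0 0 0;0 0 0 0 0 0'; python3 -c "
from h import *
s=robot.read_state();print(s['ft_force'].round(2),s['wrist_torque'].round(3),s['joints'][5])"
```

```text
t: 16.0
eef_pos: [0.6179, 0.1436, 0.2497]
tcp_rot: [[0.297, 0.955, 0.0], [0.955, -0.297, 0.0], [0.0, 0.0, -1.0]]
ft_force: [3.0, 1.4, 3.9]
width: 0.149
[2.97 1.43 3.89] [ 0.279 -0.611  0.01 ] -1.2199963960424676
```

```bash
python3 -m pendant '0 0 0 0 0 -0.1;0 0 0 0 0 -0.1;0 0 0 0 0 0;0 0 0 0 0 0;0 0 0 0 0 0;0 0 0 0 0 0;0 0 0 0 0 0;0 0 0 0 0 0'; python3 -c "
from h import *
s=robot.read_state();print(s['ft_force'].round(2),s['wrist_torque'].round(3),s['joints'][5])"
```

```text
t: 16.8
eef_pos: [0.6176, 0.1434, 0.2496]
tcp_rot: [[0.101, 0.995, -0.0], [0.995, -0.101, 0.0], [-0.0, -0.0, -1.0]]
ft_force: [0.9, -1.2, -0.3]
width: 0.15
[ 0.91 -1.19 -0.28] [ 0.043  0.01  -0.043] -1.4200593216181956
```

The force is gone, so the ridges are off the starts. Lowering gently to confirm the drop.

```bash
python3 -m pendant '0 0 0.03 0 0 0;0 0 0.03 0 0 0;0 0 0.03 0 0 0;0 0 0.02 0 0 0;0 0 0.02 0 0 0;0 0 0 0 0 0;0 0 0 0 0 0;0 0 0 0 0 0'; python3 -c "
from h import *
s=robot.read_state();print(s['ft_force'].round(2),s['wrist_torque'].round(3),s['joints'][5])"
```

```text
t: 17.6
eef_pos: [0.6178, 0.1434, 0.2458]
tcp_rot: [[0.101, 0.995, 0.0], [0.995, -0.101, -0.0], [0.0, 0.0, -1.0]]
ft_force: [0.1, 0.0, -0.7]
width: 0.145
[ 0.05  0.04 -0.75] [-0.025  0.013 -0.014] -1.4203901261188563
```

```bash
python3 -m pendant '0 0 0.02 0 0 0;0 0 0.02 0 0 0;0 0 0.02 0 0 0;0 0 0.02 0 0 0;0 0 0 0 0 0;0 0 0 0 0 0;0 0 0 0 0 0;0 0 0 0 0 0'; python3 -c "
from h import *
s=robot.read_state();print(s['ft_force'].round(2),s['wrist_torque'].round(3),s['joints'][5])"
```

```text
t: 18.4
eef_pos: [0.618, 0.1434, 0.244]
tcp_rot: [[0.101, 0.995, 0.001], [0.995, -0.101, 0.0], [0.0, 0.001, -1.0]]
ft_force: [-1.3, -0.3, 4.4]
width: 0.149
[-1.29 -0.26  4.39] [-0.04   0.182  0.092] -1.4203906119096759
```

Contact is 6 mm lower, so the drop is confirmed. Screwing forward now.

```bash
python3 -m pendant '0 0 0.008 0 0 0.1;0 0 0.008 0 0 0.1;0 0 0.008 0 0 0.1;0 0 0.008 0 0 0.1;0 0 0.008 0 0 0.1;0 0 0.008 0 0 0.1;0 0 0 0 0 0;0 0 0 0 0 0'; python3 -c "
from h import *
s=robot.read_state();print(s['ft_force'].round(2),s['wrist_torque'].round(3),s['joints'][5])"
```

```text
t: 19.2
eef_pos: [0.6183, 0.1434, 0.2425]
tcp_rot: [[0.643, 0.766, 0.002], [0.766, -0.643, 0.0], [0.001, 0.001, -1.0]]
ft_force: [0.1, 0.2, 5.1]
width: 0.149
[0.07 0.18 5.07] [-0.045 -0.153 -0.019] -0.8224574488287542
```

```bash
python3 -m pendant '0 0 0.0078 0 0 0.1;0 0 0.0078 0 0 0.1;0 0 0.0078 0 0 0.1;0 0 0.0078 0 0 0.1;0 0 0.0078 0 0 0.1;0 0 0.0078 0 0 0.1;0 0 0.0078 0 0 0.1;0 0 0 0 0 0'; python3 -c "
from h import *
s=robot.read_state();print(s['ft_force'].round(2),s['wrist_torque'].round(3),s['joints'][5])"
```

```text
t: 20.0
eef_pos: [0.6183, 0.1434, 0.2408]
tcp_rot: [[0.986, 0.17, 0.002], [0.17, -0.986, 0.0], [0.002, 0.0, -1.0]]
ft_force: [0.5, 0.1, 5.1]
width: 0.148
[0.5  0.06 5.1 ] [-0.027 -0.107 -0.023] -0.12088197987441002
```

```bash
python3 -m pendant '0 0 0.0078 0 0 0.1;0 0 0.0078 0 0 0.1;0 0 0.0078 0 0 0.1;0 0 0.0078 0 0 0.1;0 0 0.0078 0 0 0.1;0 0 0.0078 0 0 0.1;0 0 0.0078 0 0 0.1;0 0 0 0 0 0'; python3 -c "
from h import *
s=robot.read_state();print(s['ft_force'].round(2),s['wrist_torque'].round(3),s['joints'][5])"
```

```text
t: 20.8
eef_pos: [0.6182, 0.1433, 0.2391]
tcp_rot: [[0.863, -0.505, 0.001], [-0.505, -0.863, -0.0], [0.001, -0.001, -1.0]]
ft_force: [0.4, -0.4, 4.8]
width: 0.148
[ 0.37 -0.41  4.8 ] [-0.128 -0.058 -0.02 ] 0.5790286983687657
```

```bash
python3 -m pendant '0 0 0.0078 0 0 0.1;0 0 0.0078 0 0 0.1;0 0 0.0078 0 0 0.1;0 0 0.0078 0 0 0.1;0 0 0.0078 0 0 0.1;0 0 0.0078 0 0 0.1;0 0 0 0 0 0;0 0 0 0 0 0'; python3 -c "
from h import *
s=robot.read_state();print(s['ft_force'].round(2),s['wrist_torque'].round(3),s['joints'][5])"
```

```text
t: 21.6
eef_pos: [0.6178, 0.1431, 0.2374]
tcp_rot: [[0.43, -0.903, 0.0], [-0.903, -0.43, -0.001], [0.001, 0.0, -1.0]]
ft_force: [-0.4, -2.0, 4.8]
width: 0.145
[-0.36 -2.    4.77] [-0.317  0.232  0.032] 1.1761403221090978
```

```bash
python3 -m pendant '0 0 0.0078 0 0 0.1;0 0 0.0078 0 0 0.1;0 0 0.0078 0 0 0.1;0 0 0 0 0 0;0 0 0 0 0 0;0 0 0 0 0 0;0 0 0 0 0 0;0 0 0 0 0 0'; python3 -c "
from h import *
s=robot.read_state();print(s['ft_force'].round(2),s['wrist_torque'].round(3),s['joints'][5])"
```

```text
t: 22.4
eef_pos: [0.6176, 0.1433, 0.2361]
tcp_rot: [[0.141, -0.99, -0.0], [-0.99, -0.141, -0.0], [0.0, 0.0, -1.0]]
ft_force: [0.2, -1.1, 1.8]
width: 0.149
[ 0.19 -1.08  1.79] [-0.173  0.056  0.011] 1.478614060507496
```

```bash
python3 -m pendant '0 0 0.01 0 0 0.1;0 0 0.01 0 0 0.1;0 0 0 0 0 0;0 0 0 0 0 0;0 0 0 0 0 0;0 0 0 0 0 0;0 0 0 0 0 0;0 0 0 0 0 0'; python3 -c "
from h import *
s=robot.read_state();print(s['ft_force'].round(2),s['wrist_torque'].round(3),s['joints'][5])
p,d=robot.grab_frame('wrist');cv2.imwrite('pics/w5.png',p)"
```

```text
t: 23.2
eef_pos: [0.6178, 0.1433, 0.2361]
tcp_rot: [[-0.059, -0.998, 0.0], [-0.998, 0.059, -0.0], [0.0, -0.0, -1.0]]
ft_force: [-0.3, -1.5, 4.4]
width: 0.148
[-0.33 -1.52  4.39] [-0.277  0.17   0.064] 1.6792000523675485
```

View pics/w5.png

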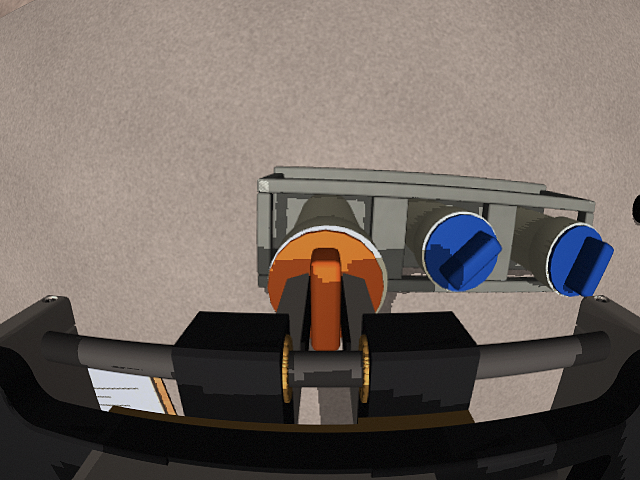

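Z has stopped at 0.2361 and the force is rising with more turn, so the flange is on the rim. Releasing and backing off.

```bash
python3 -m pendant '0 0 -0.02 0 0 0;0 0 0 0 0 0;0 0 0 0 0 0;0 0 0 0 0 0;0 0 0 0 0 0;0 0 0 0 0 0;0 0 0 0 0 0;0 0 0 0 0 0' && python3 -m pendant '0 0 0 0 0 0;0 0 0 0 0 0;0 0 0 0 0 0;0 0 0 0 0 0;0 0 0 0 0 0;0 0 -0.1 0 0 0;0 0 -0.3 0 0 0;0 0 -0.6 0 0 0' 0.45 && python3 -m pendant '0 0 -1 0 0 0;0 0 -1 0 0 0;0 0 -1 0 0 0;0 0 -0.5 0 0 0;0 0.8 0 0 0 0;0 0.8 0 0 0 0;0 0.8 0 0 0 0;0 0.8 0 0 0 0'  && python3 -m pendant '0 0.8 0 0 0 0;0 0 0 0 0 0;0 0 0 0 0 0;0 0 0 0 0 0;0 0 0 0 0 0;0 0 0 0 0 0;0 0 0 0 0 0;0 0 0 0 0 0'
python3 - <<'E'
from h import *
for n in ('wrist','scene','top'):
    c=robot.get_calibration(n)
    p,d=robot.grab_frame(n);cv2.imwrite(f'pics/{n}6.png',p)
    P=cloud(n,d,c);hsv=cv2.cvtColor(p,cv2.COLOR_BGR2HSV)
    near=(d>0)&(np.hypot(P[...,0]-.6178,P[...,1]-.143)<.045)
    m=near&(hsv[...,0]>4)&(hsv[...,0]<18)&(hsv[...,1]>180)&(hsv[...,2]>60)
    Q=P[m]
    if len(Q)<20: print(n,len(Q));continue
    F=Q[(Q[:,2]<.240)&(Q[:,2]>.227)]
    A=np.linalg.lstsq(np.c_[F[:,0]-.6178,F[:,1]-.143,np.ones(len(F))],F[:,2],rcond=None)[0]
    print(n,len(Q),'flange top z',np.median(F[:,2]).round(4),'plane slope',A.round(4),'bar top',np.percentile(Q[:,2],95).round(4))
E
```

```text
t: 24.05
eef_pos: [0.6175, 0.1434, 0.2362]
tcp_rot: [[-0.059, -0.998, -0.001], [-0.998, 0.059, -0.0], [0.0, 0.001, -1.0]]
ft_force: [1.3, -0.5, -0.6]
width: 0.147
t: 24.85
eef_pos: [0.617, 0.1433, 0.2659]
tcp_rot: [[-0.059, -0.998, -0.003], [-0.998, 0.059, -0.0], [0.0, 0.003, -1.0]]
ft_force: [-0.5, 0.3, -0.9]
width: 0.454
t: 25.65
eef_pos: [0.5208, 0.1491, 0.3712]
tcp_rot: [[-0.059, -0.998, -0.001], [-0.998, 0.059, -0.0], [0.0, 0.001, -1.0]]
ft_force: [-0.5, -0.2, 0.1]
width: 0.443
t: 26.45
eef_pos: [0.4981, 0.1504, 0.3714]
tcp_rot: [[-0.059, -0.998, -0.0], [-0.998, 0.059, -0.0], [0.0, 0.0, -1.0]]
ft_force: [0.1, -0.9, 1.1]
width: 0.448
wrist 3819 flange top z 0.2332 plane slope [0.0012 0.0004 0.2332] bar top 0.2616
scene 961 flange top z 0.2317 plane slope [ 0.0023 -0.003   0.2319] bar top 0.26
top 652 flange top z 0.2321 plane slope [-0.0127 -0.005   0.2321] bar top 0.2614
```

View pics/wrist6.png

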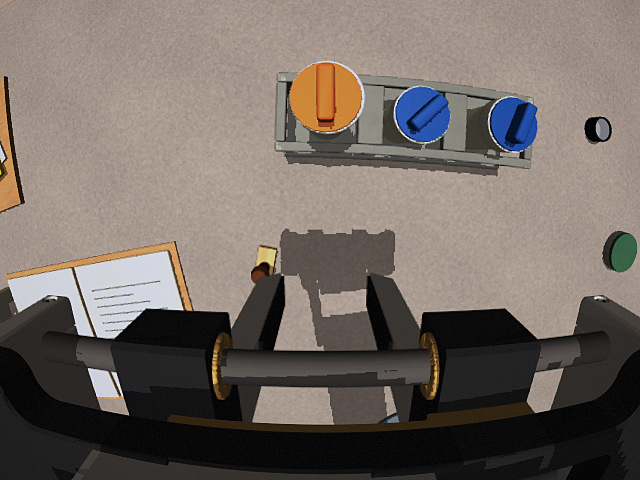

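View pics/scene6.png

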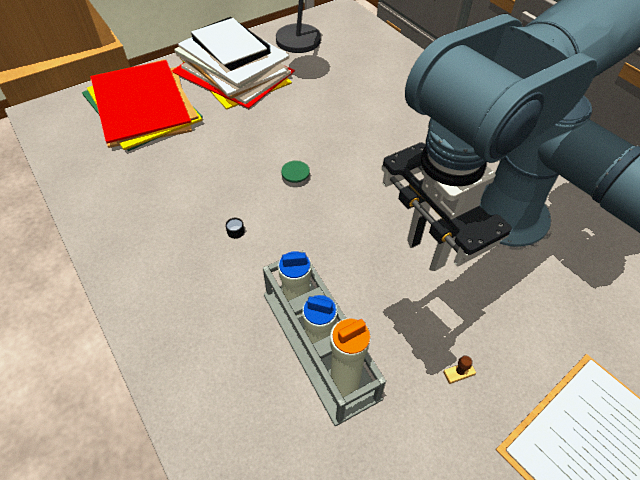

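The stopper sits level on the rim: wrist view (326,97), scene view (350,337). The loupe, stamp and tin look unmoved. Handing in.

```bash
python3 -c "
from workcell import robot
print(robot.sign_off())"
```

```text
the job is handed in; nothing more can be done
None
```

The open tube is closed with the orange stopper, its flange sitting on the rim, and the job was handed in at about 26.6 s.

**How it went:**
- I gripped the stopper's bar, set it upright in the mouth and pressed with about 5 N.
- Turning backward, it climbed about 1.5–2 mm, then lost contact after about 1.4 rad. Lowered, it met the thread again about 6 mm further down, which confirmed the drop.
- Turning forward about 3.1 rad took it down at the thread's lead, with a turning moment below 0.1 N m. It stopped going down while the force rose, so the flange was on the rim and still short of the 3.7 rad jam.
- I then opened the gripper and backed away.

**Last checks:**
- **Seating:** the flange top measured 0.2317 to 0.2332 m in the three views, against 0.232 m expected.
- **Level:** the wrist and scene views show it level to within 0.003. The top view, which is coarser, gave a slope of about 0.013, within its noise.
- **Other objects:** the loupe, stamp, tin and blue-capped tubes look unmoved in the final pictures. I checked them by eye only, not by measurement.

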